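Gauge the vacuum pump through its guide tube and show the rod

ROBOT

A 6-joint arm with a two-finger parallel gripper is mounted at the origin on a cart in front of the work surface, level with it; the furniture and walls round the work are solid. World frame = base frame: x ahead of the robot, y to its left, z up, the work surface at z = 0. Lengths are in m, angles in rad, forces in N, time in s.
With the tool pointing down it reaches from about 0.35 to 1 m from the base axis. Payload 7.1 kg.
Tool frame: the origin (TCP) lies midway between the tips of the shut fingers; the grasp point (between the pads) lies 19 mm behind it; z points along the fingers, y is the line along which they close (so a half turn about z gives the same grasp; the last joint's range is limited). The gripper opens to 85 mm and grips with 20 to 120 N. Pads are 22 mm wide; open, the fingers measure 114 mm over their backs; the gripper's body (76 mm by 85 mm) begins 54 mm behind the grasp point. The pads swing forward as they close: fully open they stand 13 mm farther back than shut.
Start: joints at [-1.122, 0.423, 1.63, -0, 1.089, -0.019], TCP at [0.282, -0.558, 0.231] pointing down, gripper open.
Joint ranges: [-3, 3], [-0.9, 2.11], [0.09, 2.58], [-1.31, 4.45], [0.11, 2.69], [-2.54, 2.54]. Speed limits (rad/s): [2.39, 2.39, 3.01, 3.14, 3.14, 3.14].

INTERFACE

Orientations are given as a rotation vector (axis times angle).
In Python, from rig import robot gives the robot as it stands. The module is installed in compiled form; this text tells all that it offers.
- The arm moves only by the tool drive_tool, never from a script. Its arguments are lists of equal length, an entry for each row: "grip": the closure, from 0 (fully open) to 1 (shut); "travel": the shift along the world's x, y, z in mm, a list of three; "twist": the turn about the world's z in rad. In form: {"grip": [grip, ...], "travel": [[tx, ty, tz], ...], "twist": [twist, ...]}. A call has 1 to 12 rows; each row shifts and turns the commanded pose from where the row before left it; what a row does not reach is not made up. A row lasts 1/8 s, in which the tool goes at most 62.5 mm and 10.7 degrees, less where a joint would pass 70% of its speed; a pose out of reach is approached as far as the arm can. A call is refused whole if a number of a shift passes 62.5 or a number of a turn 0.188, either way. A call with a gripper value outside its range is refused whole. The fingers move at their own pace and stop on an object; "squeeze" is the grip in N (left out, the last holds). Time passes only in rows, so rows that do not move let the fingers close. It gives the time, the measured TCP pose, the force, the opening and the grip force at its end, in the units of the state.
- robot.observe(): the state, without advancing time (a new reading comes with each control period).
- robot.read_camera(name): name is "scene" or "side" or "wrist"; returns the picture (480x640x3 uint8, blue, green, red); there is no depth.
- robot.get_calibration(name): a dict with "fx", "fy", "cx", "cy" (pixels), "extrinsics" (4x4, takes a point from camera to world coordinates). Camera axes: x right, y up, looking along -z (the intrinsics and any distortion apply to the point x, -y, -z); pixel columns grow to the right and rows downward; lengths in m; the calibration is good to about 2 mm. A picture is of the moment at which its call begins: read the wrist's pose just before it. get_calibration takes no time and is no camera call; for the wrist camera it gives the pose at the moment of the call.
- robot.close_job(): hands the job in; it is judged then, once.
Trained networks look in the newest picture that a camera, given by its name, has taken for a name from the list of things; names that differ only in an ending like _2 or _b are one class to them, and where a whole thing is asked for, a point or a joint stands for the part that bears it (a point fixed in the world has none). Each returns a list of dicts, best first, with "conf" (0 to 1); they miss things now and then, are a little off and sometimes report something else, mostly with a low value. They report only what shows in the picture. A call takes as long as a camera call. They do not tell look-alikes from the thing itself.
- robot.trace(camera, query): "region" (480x640 bool, what is visible of it) and "at" ([column, row] in pixels, amid what is visible of it).
- robot.pinpoint(camera, query): "at" ([column, row] in pixels: a listed point, or the origin of a listed thing).
The state is a dict: "time": time; "joint_positions": joint angles; "joint_velocities": joint speeds; "joint_torque": joint torques, N m; "tool_pos": TCP position; "tool_rot": TCP orientation; "ft_force": force on the tool from outside, world axes, zero at the start; "wrist_torque": the same for the moment, N m; "grip_width": finger opening in m; "gripper_force": force on a finger pad.
Only numpy, scipy, OpenCV 4.12 (cv2) and the standard library are available. Lean on these libraries where they do the work, as an engineer would, in place of code of your own. Each camera call takes 0.05 s, during which the arm holds its last target. There are 200 camera calls.

TASK

Pick the yellow-handled gauge rod out of the instrument tray, leaving the other things in the tray, and slide it into the brass guide tube of the vacuum pump until its collar stops on the tube's mouth, without forcing it. Then draw it right out again and present it for reading: hold the rod level and still, with its tip over the middle of the white card and about 10 cm above it. Finish while still holding the rod there, and do not disturb the loose things standing round the work.

Things in the scene. Friction and masses are not known exactly. Their poses are not given: they have to be found in the camera images.
- gauge_rod: Gauge rod, 165 mm long, 70 g. Origin: on its axis, centre of the collar's stop face; x axis towards the tip. Round steel stem 10 mm thick, x = 0 to 95 (last 8 mm tapered); black square collar 30 mm wide, x = -6 to 0; yellow square handle 18 mm wide, x = -62 to -6 (grip here); yellow flange 30 mm wide, x = -70 to -62. Lies level, axis 15 mm above the tray floor.
- rod_tip (a point): The point of the gauge rod, on its axis, 95 mm from the collar's stop face.
- guide_tube: Brass guide tube, fixed to the pump. Origin: centre of its mouth, 135 mm above the bench. z axis: along the tube, out of the mouth, 25 degrees above level (the rod enters along -z, downhill). Bore 16 mm, 110 mm long, flared in the last 18 mm to a 23 mm mouth (31 mm outside). Open at the far end, so only the rod's collar stops it. Its outer 50 mm stands clear of the pump.
- pump: Small vacuum pump, fixed: blue case 135 mm high (ports to 154 mm), grey motor behind it. Origin: on the bench under the case; x axis from case to motor: case x = -60 to 40 mm, motor to 170 mm, y = -55 to 55 mm. The guide tube leans out at -x, mouth at x = -115, y = 0, z = 135 mm.
- tray: White enamelled instrument tray, 292 (x) x 202 (y) mm, rim 22 mm high, floor 2 mm thick; fixed to the bench. Origin: centre of its underside.
- card: White checklist card, 100 (x) x 66 (y) mm, 9 mm thick, fixed flat on the bench. Origin: centre of its underside, z up.
- screwdriver: Red-handled screwdriver, 14 mm thick, 128 mm long (its y axis), loose in the tray beside the rod; origin at its underside, mid length.
- marker_pen: White marker pen with a blue cap, 16 mm thick, 132 mm long (its y axis), loose in the tray beside the rod; origin at its underside, mid length.
- eraser: Blue-sleeved eraser, 21 x 46 x 13 mm, loose at one end of the tray; origin at its underside.
- stain_red: Loose bystander: small dark red bottle, 34 mm wide, 80 mm high; origin at its underside.
- beaker: Loose bystander: clear beaker, 54 mm wide, 69 mm high; origin at its underside.
- timer: Loose bystander: white timer, 66 x 64 x 19 mm, flat on the bench; origin at its underside.
Not all that is in view belongs to the job. Leave any orange look-alike of the eraser alone.

How it is judged:
By the outcome, as a careful person would: the job done as asked, in the order asked, and still so for the second after the job is handed in, while the arm keeps its last pose, push and grip.
It also fails if it takes over 46 s, if anything falls off the work surface, if the arm or the gripper's body presses on something with over 40 N, if the wrist force passes 120 N, or if a joint passes its speed limit or range.

## Working session

There is one attempt and no reset: what is moved stays moved. The work goes in short steps, Python scripts to look and compute and a tool call to move; the robot and the scene stay as the last step left them, time stands still between calls to the robot, and variables do not carry over. Pictures are saved under pics/ and viewed, at most 10 in all, crops included, and the job is handed in when it is done.

Besides the shell and the picture viewer there is one more tool, called after "Emit:" by a JSON object that holds its "name" and its "arguments", one argument or row to a line. drive_tool: Moves the arm, as the interface text tells. Its arguments: {"type":"object","properties":{"grip":{"type":"array","items":{"type":"number"}},"travel":{"type":"array","items":{"type":"array","items":{"type":"number"}}},"twist":{"type":"array","items":{"type":"number"}},"squeeze":{"type":"number"}},"required":["grip","travel","twist"]}

```bash
mkdir -p pics; cat > h.py <<'E'
import numpy as np, cv2, sys
from rig import robot
def ray(name,px,cal=None):
    c=cal or robot.get_calibration(name); E=np.array(c["extrinsics"])
    d=np.array([(px[0]-c["cx"])/c["fx"],-(px[1]-c["cy"])/c["fy"],-1.0])
    return E[:3,3],E[:3,:3]@d
def onz(name,px,z,cal=None):
    o,d=ray(name,px,cal); return o+d*(z-o[2])/d[2]
def tri(obs):
    A=np.zeros((3,3));b=np.zeros(3);rs=[ray(*o) for o in obs]
    for o,d in rs:
        d=d/np.linalg.norm(d);P=np.eye(3)-np.outer(d,d);A+=P;b+=P@o
    p=np.linalg.solve(A,b)
    return p,[np.linalg.norm(np.cross(p-o,d/np.linalg.norm(d))) for o,d in rs]
def proj(name,p,cal=None):
    c=cal or robot.get_calibration(name);E=np.array(c["extrinsics"])
    q=E[:3,:3].T@(np.array(p)-E[:3,3]);return np.array([c["cx"]+c["fx"]*q[0]/-q[2],c["cy"]-c["fy"]*q[1]/-q[2]])
E
python3 - <<'E'
from h import *
np.set_printoptions(precision=4,suppress=True)
for n in ["scene","side"]:
    cv2.imwrite(f"pics/{n}0.png",robot.read_camera(n))
    print(n,{k:v for k,v in robot.get_calibration(n).items() if k!="extrinsics"},np.array(robot.get_calibration(n)["extrinsics"]))
    for q in ["gauge_rod","rod_tip","guide_tube","pump","tray","card","screwdriver","marker_pen","stain_red","beaker","timer"]:
        for r in robot.pinpoint(n,q)[:2]:print(q,np.round(r["at"],1),round(r["conf"],2),onz(n,r["at"],dict(gauge_rod=.017,rod_tip=.017,guide_tube=.135).get(q,0)))
print(robot.observe()["time"],robot.observe()["tool_rot"])
E
```

```text
scene {'fx': 464.9299578057803, 'fy': 464.9299578057803, 'cx': 318.70416300978985, 'cy': 233.85033045230116} [[-0.4987  0.4192 -0.7587 -0.2931]
 [-0.8668 -0.2384  0.438   0.3794]
 [ 0.0028  0.876   0.4822  0.6365]
 [ 0.      0.      0.      1.    ]]
gauge_rod [157.  296.3] 0.68 [0.6098 0.2716 0.017 ]
gauge_rod [324.8 222.5] 0.61 [ 0.7318 -0.2326  0.017 ]
rod_tip [200.1 286.3] 0.78 [0.5998 0.1771 0.017 ]
pump [348.2 249.4] 0.75 [ 0.5944 -0.2243  0.    ]
tray [162.2 315.3] 0.55 [0.5598 0.2749 0.    ]
card [254.9 252. ] 0.75 [ 0.7053 -0.0021  0.    ]
screwdriver [158.3 330.6] 0.68 [0.5136 0.2939 0.    ]
marker_pen [159.9 315. ] 0.57 [0.5632 0.279  0.    ]
beaker [160.8 316.6] 0.72 [0.5568 0.2786 0.    ]
side {'fx': 588.9925081947687, 'fy': 588.9925081947687, 'cx': 316.55813605318184, 'cy': 240.42944861764343} [[ 0.8526  0.329  -0.4059 -0.0974]
 [-0.5223  0.5585 -0.6444 -1.0799]
 [ 0.0147  0.7615  0.6481  1.1084]
 [ 0.      0.      0.      1.    ]]
gauge_rod [447.1 363.4] 0.73 [ 0.6171 -0.5204  0.017 ]
gauge_rod [362.7 293.8] 0.7 [ 0.5778 -0.237   0.017 ]
rod_tip [291.5 207.1] 0.46 [0.6024 0.1785 0.017 ]
pump [363.  295.3] 0.87 [ 0.5859 -0.2288  0.    ]
stain_red [450.7 364.8] 0.74 [ 0.6328 -0.5191  0.    ]
beaker [380.6 373.8] 0.75 [ 0.4767 -0.4557  0.    ]
timer [290.2 341.9] 0.56 [ 0.3447 -0.2675  0.    ]
1.2 [-3.056  -0.7281  0.    ]
```

View pics/scene0.png

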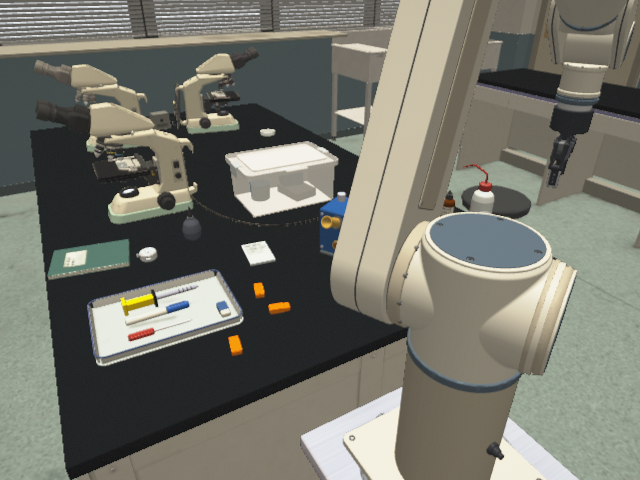

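View pics/side0.png

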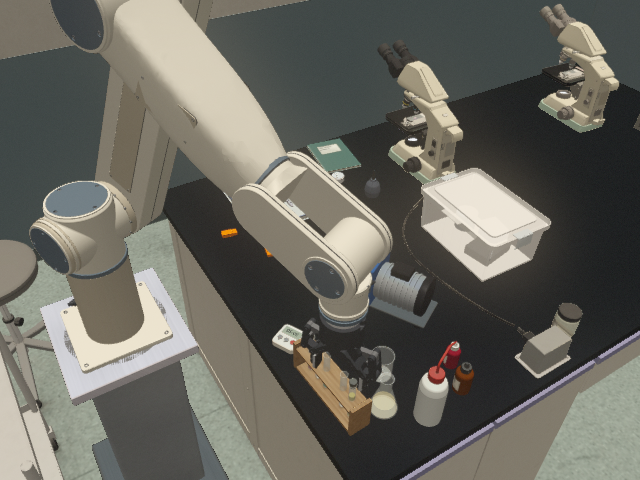

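Emit:
{"name": "drive_tool", "arguments": {
  "grip": [0,0,0,0,0,0,0,0,0,0,0,0],
  "travel": [
    [0,0,60],
    [0,0,60],
    [20,58,0],
    [20,58,0],
    [20,58,0],
    [20,58,0],
    [20,58,0],
    [20,58,0],
    [20,58,0],
    [20,58,0],
    [20,58,0],
    [20,58,0]
  ],
  "twist": [0,0,0,0.14,0.14,0.14,0.14,0.14,0.14,0.14,0.12,0]
}}

```text
time: 2.7
tool_pos: [0.4822, 0.0242, 0.3517]
tool_rot: [2.223, 2.219, 0.001]
ft_force: [-0.2, -1.0, 0.9]
grip_width: 0.0857
gripper_force: 0.0
```

Emit:
{"name": "drive_tool", "arguments": {
  "grip": [0.5,0.5,0.5,0.5,0.5,0.5],
  "travel": [
    [20,58,0],
    [20,58,0],
    [20,58,0],
    [20,58,-30],
    [0,0,0],
    [0,0,0]
  ],
  "twist": [0,0,0,0,0,0]
}}

```text
time: 3.45
tool_pos: [0.5599, 0.2491, 0.3236]
tool_rot: [-2.224, -2.219, 0.002]
ft_force: [-0.1, -0.4, 0.0]
grip_width: 0.0428
gripper_force: 0.0
```

```bash
python3 - <<'E'
from h import *
np.set_printoptions(precision=4,suppress=True)
s=robot.observe();print(s["time"],s["tool_pos"],s["tool_rot"],s["joint_positions"],s["grip_width"])
ims=[]
Z=dict(gauge_rod=.017,rod_tip=.017,guide_tube=.135)
for n in ["wrist","scene","side"]:
    im=robot.read_camera(n);ims.append(im);cv2.imwrite(f"pics/{n}1.png",im)
    qs=["gauge_rod","rod_tip","marker_pen","screwdriver","tray"]+([] if n=="wrist" else ["guide_tube","pump","card","beaker","stain_red","timer"])
    for q in qs:
        for r in robot.pinpoint(n,q)[:2]:print(n,q,np.round(r["at"],1),round(r["conf"],2),onz(n,r["at"],Z.get(q,0)))
c=robot.get_calibration("wrist");print({k:v for k,v in c.items() if k!="extrinsics"},np.array(c["extrinsics"]))
cv2.imwrite("pics/m1.png",np.hstack([cv2.resize(ims[1][100:400,200:500],(400,400)),cv2.resize(ims[2][130:430,230:530],(400,400))]))
E
```

```text
3.45 [0.5599 0.2491 0.3236] [-2.224  -2.2188  0.0015] [ 0.3994  0.3168  1.5666 -0.0003  1.2591  0.4018] 0.042809957360282216
wrist gauge_rod [362.9 159.4] 0.58 [0.6082 0.2762 0.017 ]
wrist rod_tip [357.8 239.3] 0.81 [0.6052 0.181  0.017 ]
wrist marker_pen [317.6 151.1] 0.57 [0.5572 0.2838 0.    ]
wrist screwdriver [275.9 145.3] 0.65 [0.509  0.2906 0.    ]
wrist tray [319.4 167.8] 0.78 [0.5592 0.2646 0.    ]
scene gauge_rod [158.5 298. ] 0.7 [0.6018 0.2702 0.017 ]
scene rod_tip [198.  282.6] 0.76 [0.6167 0.1768 0.017 ]
scene marker_pen [161.9 317.6] 0.58 [0.5523 0.2774 0.    ]
scene marker_pen [159.7 327.3] 0.25 [0.5226 0.2889 0.    ]
scene screwdriver [161.1 325.9] 0.56 [0.5257 0.2854 0.    ]
scene tray [163.8 316.4] 0.96 [0.5543 0.2728 0.    ]
scene card [255.9 255.6] 0.8 [0.6872 0.0028 0.    ]
scene timer [156.6 298.1] 0.42 [0.6281 0.271  0.    ]
side gauge_rod [281.1 189.2] 0.79 [0.6204 0.277  0.017 ]
side gauge_rod [291.4 342.5] 0.48 [ 0.3395 -0.283   0.017 ]
side rod_tip [290.6 205.7] 0.78 [0.6035 0.1861 0.017 ]
side marker_pen [260.8 198.3] 0.68 [0.5523 0.2872 0.    ]
side scre
[... 157 characters left out ...]
  ]
side guide_tube [324.4 241.2] 0.53 [ 0.528  -0.1246  0.135 ]
side guide_tube [348.3 232. ] 0.44 [ 0.601 -0.125  0.135]
side pump [363.1 293.7] 0.7 [ 0.5895 -0.2241  0.    ]
side card [346.9 235.7] 0.62 [ 0.6848 -0.0046  0.    ]
side beaker [380.9 370.8] 0.7 [ 0.4823 -0.4492  0.    ]
side beaker [264.7 200.6] 0.62 [0.5573 0.2702 0.    ]
side stain_red [446.2 364. ] 0.69 [ 0.6253 -0.5119  0.    ]
side timer [289.1 343.5] 0.72 [ 0.34   -0.2705  0.    ]
{'fx': 393.9989181353044, 'fy': 393.9989181353044, 'cx': 320.62488859196344, 'cy': 241.9994723250321} [[ 1.      0.0021  0.0004  0.56  ]
 [-0.0021  0.9473  0.3203  0.3313]
 [ 0.0003 -0.3203  0.9473  0.4675]
 [ 0.      0.      0.      1.    ]]
```

View pics/wrist1.png

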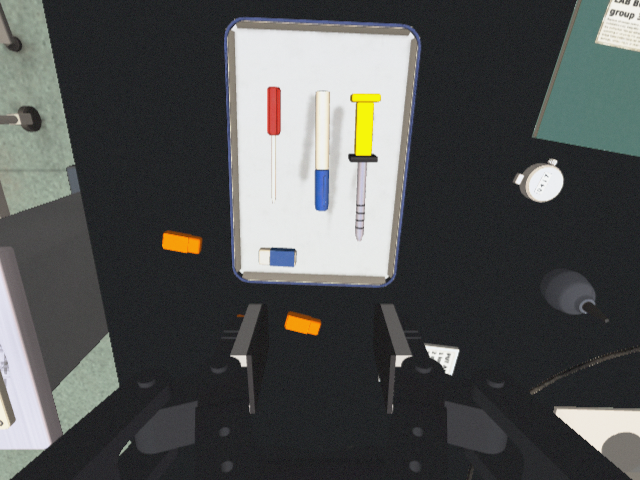

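View pics/m1.png

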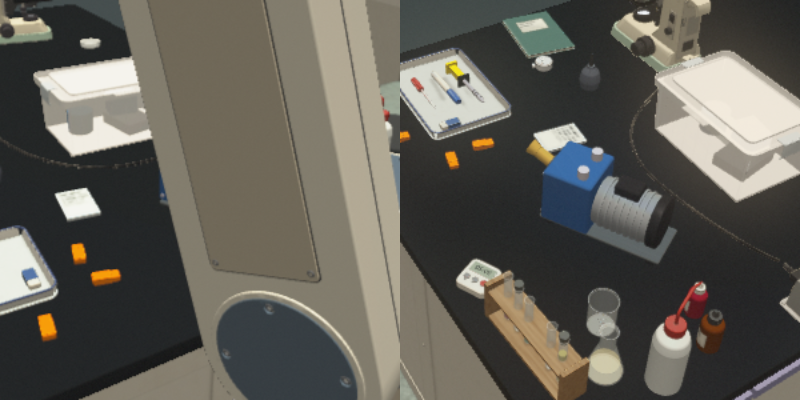

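Emit:
{"name": "drive_tool", "arguments": {
  "grip": [0.6,0.6,0.6,0.6,0.6,0.6,0.6,0.6,0.6],
  "travel": [
    [24,31,-40],
    [24,30,-60],
    [0,0,-60],
    [0,0,-60],
    [0,0,-40],
    [0,0,-20],
    [0,0,-15],
    [0,0,0],
    [0,0,0]
  ],
  "twist": [0,0,0,0,0,0,0,0,0],
  "squeeze": 25
}}

```text
time: 6.08
tool_pos: [0.6063, 0.3071, 0.0379]
tool_rot: [2.224, 2.217, 0.004]
ft_force: [-0.1, -0.0, -0.7]
grip_width: 0.0338
gripper_force: 0.0
```

```bash
python3 - <<'E'
from h import *
im=robot.read_camera("wrist");cv2.imwrite("pics/w2.png",im)
np.set_printoptions(precision=4,suppress=True)
s=robot.observe();print(s["time"],s["tool_pos"],s["grip_width"])
m=cv2.inRange(cv2.cvtColor(im,cv2.COLOR_BGR2HSV),(22,120,80),(35,255,255))
ys,xs=np.nonzero(m)
for a in range(ys.min(),ys.max(),12):
    r=xs[ys==a]; print(a,r.min() if len(r) else 0,r.max() if len(r) else 0, onz("wrist",[r.mean() if len(r) else 0,a],.026)[:2])
E
```

```text
6.125 [0.6063 0.3071 0.0379] 0.03427639728491773
209 292 350 [0.6063 0.3507]
221 287 356 [0.6065 0.3456]
233 285 359 [0.6067 0.3405]
245 301 342 [0.6065 0.3352]
257 301 342 [0.6065 0.3299]
269 301 342 [0.6065 0.3244]
281 301 341 [0.6062 0.3188]
293 301 341 [0.6062 0.3131]
305 301 341 [0.6062 0.3073]
317 302 340 [0.6062 0.3013]
329 301 340 [0.606  0.2952]
341 302 340 [0.6062 0.289 ]
353 303 339 [0.6062 0.2826]
```

View pics/w2.png

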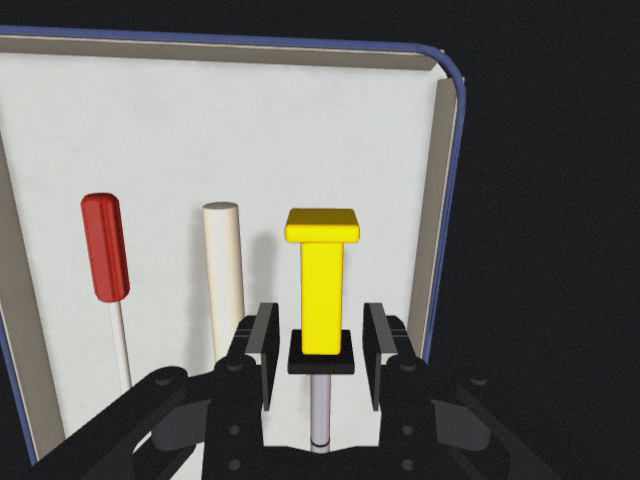

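Emit:
{"name": "drive_tool", "arguments": {
  "grip": [0.6,0.6,0.6,0.6,1,1,1,1,1],
  "travel": [
    [0,2,-15],
    [0,0,-12],
    [0,0,-6],
    [0,0,0],
    [0,0,0],
    [0,0,0],
    [0,0,0],
    [0,0,0],
    [0,0,0]
  ],
  "twist": [0,0,0,0,0,0,0,0,0],
  "squeeze": 25
}}

```text
time: 7.25
tool_pos: [0.6051, 0.3085, 0.0032]
tool_rot: [-2.225, -2.218, 0.0]
ft_force: [-0.1, -0.5, -1.1]
grip_width: 0.0176
gripper_force: 26.7
```

Emit:
{"name": "drive_tool", "arguments": {
  "grip": [1,1,1,1,1,1,1,1,1,1,1,1],
  "travel": [
    [0,0,20],
    [0,0,50],
    [0,0,60],
    [0,-10,60],
    [0,-30,60],
    [-6,-50,30],
    [-9,-60,0],
    [-9,-60,0],
    [-9,-60,0],
    [-9,-60,0],
    [-9,-60,0],
    [-5,-40,0]
  ],
  "twist": [0,0,0,0,0.08,0.08,0.08,0.08,0.08,0.08,0.08,0]
}}

```text
time: 8.75
tool_pos: [0.5484, -0.1218, 0.2808]
tool_rot: [1.525, 2.744, 0.0]
ft_force: [-0.0, 0.3, -1.5]
grip_width: 0.0177
gripper_force: 26.7
```

Emit:
{"name": "drive_tool", "arguments": {
  "grip": [1,1,1],
  "travel": [
    [-3,-30,0],
    [0,0,0],
    [0,0,0]
  ],
  "twist": [0,0,0]
}}

```text
time: 9.12
tool_pos: [0.5461, -0.149, 0.2799]
tool_rot: [1.525, 2.746, 0.001]
ft_force: [-0.1, -0.7, -1.3]
grip_width: 0.0177
gripper_force: 26.7
```

```bash
python3 - <<'E'
from h import *
np.set_printoptions(precision=4,suppress=True)
s=robot.observe();print(s["time"],s["tool_pos"],s["tool_rot"],s["joint_positions"],s["grip_width"])
ims={}
Z=dict(gauge_rod=.3,rod_tip=.3,guide_tube=.135)
for n in ["wrist","scene","side"]:
    im=robot.read_camera(n);ims[n]=im;cv2.imwrite(f"pics/{n}3.png",im)
    for q in ["gauge_rod","rod_tip","guide_tube","pump","card"]:
        for r in robot.pinpoint(n,q)[:2]:print(n,q,np.round(r["at"],1),round(r["conf"],2),onz(n,r["at"],Z.get(q,0)))
cv2.imwrite("pics/m3.png",np.hstack([cv2.resize(ims["wrist"],(480,360)),cv2.resize(ims["scene"][130:400,200:440],(320,360))]))
E
```

```text
9.125 [ 0.5461 -0.149   0.2799] [1.5252 2.7457 0.0008] [-0.2875  0.2826  1.7173  0.0004  1.1409 -0.8444] 0.017679083060386794
wrist gauge_rod [322.2 409.6] 0.76 [ 0.5611 -0.1717  0.3   ]
wrist guide_tube [330.9 185.4] 0.86 [ 0.5371 -0.1201  0.135 ]
wrist card [517.2 147.1] 0.87 [ 0.6971 -0.002   0.    ]
scene guide_tube [327.1 221. ] 0.62 [ 0.5405 -0.1246  0.135 ]
scene pump [324.5 223.8] 0.18 [ 0.7531 -0.2443  0.    ]
scene card [256.4 254.5] 0.71 [ 0.6916 -0.0005  0.    ]
side gauge_rod [354.6 200. ] 0.71 [ 0.5598 -0.1978  0.3   ]
side rod_tip [387.9 208.6] 0.64 [ 0.6066 -0.2632  0.3   ]
side guide_tube [326.1 239.3] 0.69 [ 0.5357 -0.1205  0.135 ]
side pump [361.2 293.5] 0.6 [ 0.5856 -0.2209  0.    ]
side card [347.2 236.5] 0.78 [ 0.6836 -0.0081  0.    ]
side card [260.9 199.5] 0.62 [0.5496 0.2814 0.    ]
```

View pics/m3.png

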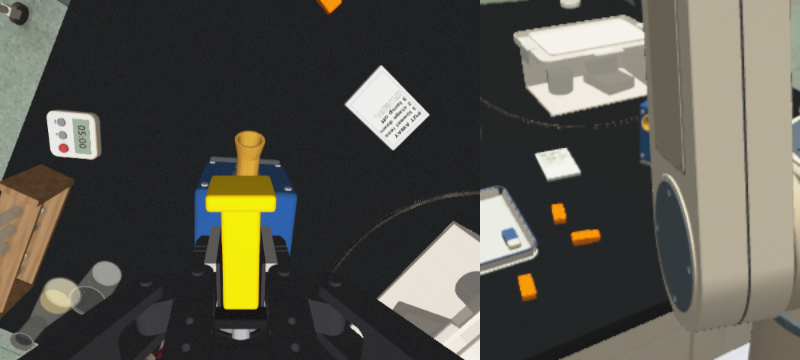

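```bash
python3 - <<'E'
from h import *
c=robot.get_calibration("wrist");im=cv2.imread("pics/wrist3.png")
S=4;x0,y0=250,165
crop=cv2.resize(im[y0:y0+145,x0:x0+160],None,fx=S,fy=S,interpolation=cv2.INTER_CUBIC)
m=np.array([.5371,-.1205])
for f,col in ((-58,(0,0,255)),(-62,(0,255,0)),(-66,(255,255,255))):
    a=np.radians(f);h=np.array([np.cos(a),np.sin(a)]);n=np.array([-h[1],h[0]])
    P=lambda x,y,z:tuple(int(v) for v in (proj("wrist",[*(m+(x+.115)*h+y*n),z],c)-[x0,y0])*S)
    for A,B in (((-.06,-.055,.135),(-.06,.055,.135)),((-.06,-.055,.135),(.04,-.055,.135)),((-.06,.055,.135),(.04,.055,.135)),((-.115,0,.135),(-.06,0,.135-.055*np.tan(.4363)))):
        cv2.line(crop,P(*A),P(*B),col,1)
cv2.imwrite("pics/c3.png",crop)
E
```

```text
(no output)
```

View pics/c3.png

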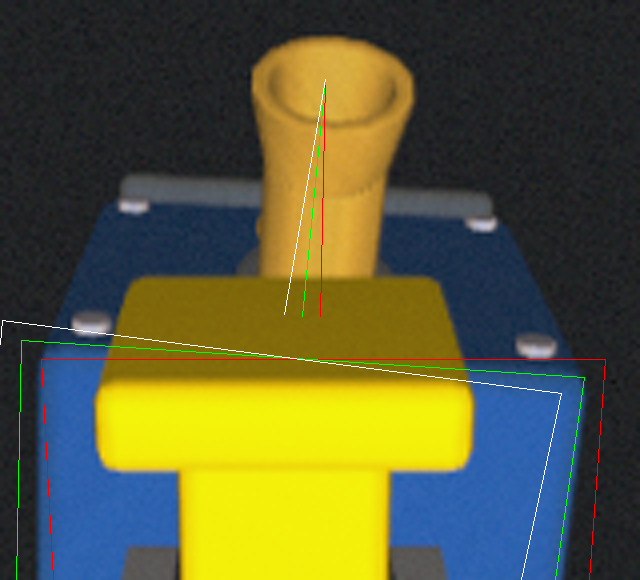

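Emit:
{"name": "drive_tool", "arguments": {
  "grip": [1,1,1,1,1,1,1,1,1,1],
  "travel": [
    [-20,40,0],
    [-20,40,0],
    [-20,40,0],
    [-20,38,-20],
    [0,0,-50],
    [0,0,-50],
    [0,0,-30],
    [0,0,-13],
    [0,0,0],
    [0,0,0]
  ],
  "twist": [-0.025,-0.025,0,0,0,0,0,0,0,0],
  "squeeze": 20
}}

```text
time: 11.28
tool_pos: [0.4672, 0.0086, 0.1173]
tool_rot: [1.593, 2.706, 0.002]
ft_force: [-0.2, 0.3, -0.6]
grip_width: 0.0174
gripper_force: 26.7
```

```bash
cat > look.py <<'E'
from h import *
np.set_printoptions(precision=4,suppress=True)
def look(tag,qs=("gauge_rod","rod_tip","guide_tube"),box=(250,150,250,188),ov=()):
    s=robot.observe();a=2*np.arctan2(s["tool_rot"][1],s["tool_rot"][0]);print(s["time"],np.array(s["tool_pos"]),"rod yaw",np.degrees(a)%360-180,np.array(s["ft_force"]))
    ims=[]
    for n in ["side","scene"]:
        im=robot.read_camera(n);cv2.imwrite(f"pics/{n}{tag}.png",im);ims.append(im)
        for q in qs:
            for r in robot.pinpoint(n,q)[:1]:print(n,q,np.round(r["at"],1),round(r["conf"],2))
    return ims
E
python3 - <<'E'
from look import *
im,_=look("4")
x,y,w,h=250,150,200,150
cv2.imwrite("pics/s4.png",cv2.resize(im[y:y+h,x:x+w],(800,600),interpolation=cv2.INTER_CUBIC))
s=robot.observe();p=np.array(s["tool_pos"]);a=np.radians(-61);hh=np.array([np.cos(a),np.sin(a),0])
print("predicted tip, side:",proj("side",p+.128*hh+[0,0,.0138]),"scene",proj("scene",p+.128*hh+[0,0,.0138]),"M",proj("side",[.538,-.12,.135]),proj("scene",[.538,-.12,.135]))
E
```

```text
11.275 [0.4672 0.0086 0.1173] rod yaw -60.958382751435835 [-0.193   0.2631 -0.5965]
side gauge_rod [287.7 227.8] 0.64
side rod_tip [322.7 236.6] 0.85
side guide_tube [324.2 240.2] 0.49
scene gauge_rod [303.3 244. ] 0.57
scene guide_tube [257.3 254.8] 0.27
predicted tip, side: [320.1066 237.9272] scene [321.8795 226.9656] M [326.7559 238.8947] [325.9585 221.8608]
```

View pics/s4.png

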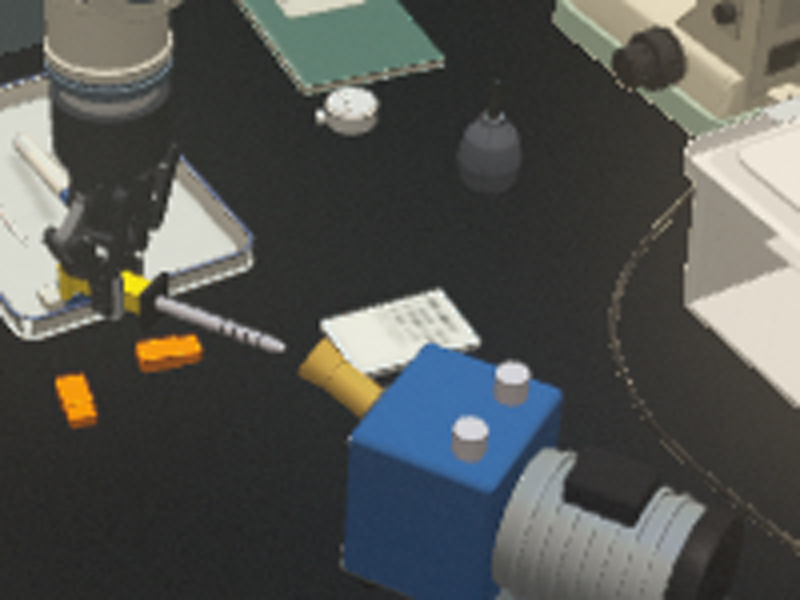

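Emit:
{"name": "drive_tool", "arguments": {
  "grip": [1,1,1,1,1,1],
  "travel": [
    [4.8,-8.7,-1],
    [4.8,-8.7,0],
    [2.4,-4.4,0],
    [1.9,-3.5,0],
    [0,0,0],
    [0,0,0]
  ],
  "twist": [0,0,0,0,0,0]
}}

```text
time: 12.42
tool_pos: [0.4799, -0.0166, 0.1151]
tool_rot: [-1.593, -2.707, 0.0]
ft_force: [-0.5, 0.6, -0.2]
grip_width: 0.0177
gripper_force: 26.7
```

Emit:
{"name": "drive_tool", "arguments": {
  "grip": [1,1,1,1,1],
  "travel": [
    [1.9,-3.5,0],
    [1.9,-3.5,0],
    [1.0,-1.7,0],
    [0,0,0],
    [0,0,0]
  ],
  "twist": [0,0,0,0,0]
}}

```text
time: 13.05
tool_pos: [0.4848, -0.0254, 0.1151]
tool_rot: [-1.593, -2.707, 0.0]
ft_force: [0.2, -0.1, -1.4]
grip_width: 0.0174
gripper_force: 26.7
```

```bash
python3 - <<'E'
from look import *
im,_=look("5")
x,y,w,h=270,190,100,75
cv2.imwrite("pics/s5.png",cv2.resize(im[y:y+h,x:x+w],(800,600),interpolation=cv2.INTER_CUBIC))
E
```

```text
13.05 [ 0.4848 -0.0254  0.1151] rod yaw -60.95218975222545 [ 0.1763 -0.1162 -1.4435]
side gauge_rod [302.9 232.4] 0.49
side rod_tip [333.5 242.4] 0.6
side guide_tube [324.9 239.7] 0.49
scene gauge_rod [310.2 237.5] 0.56
scene guide_tube [310.3 238.5] 0.45
```

View pics/s5.png

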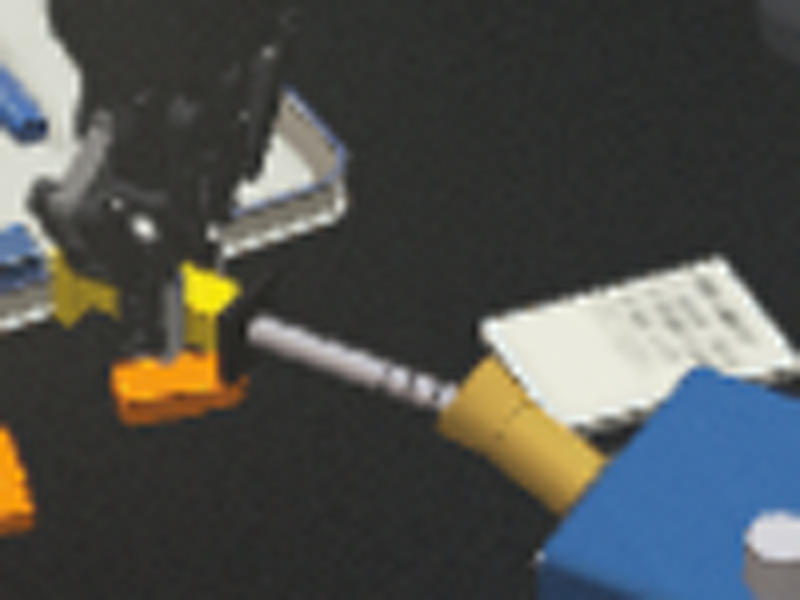

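Emit:
{"name": "drive_tool", "arguments": {
  "grip": [1,1,1,1,1],
  "travel": [
    [0,0,5.6],
    [0.2,-0.4,5.6],
    [0.3,-0.5,5.6],
    [0.4,-0.7,5.5],
    [0,0,0]
  ],
  "twist": [0,0,0,0,0]
}}

```text
time: 14.08
tool_pos: [0.4858, -0.0269, 0.1379]
tool_rot: [1.593, 2.707, 0.0]
ft_force: [-1.1, 1.7, -1.9]
grip_width: 0.0172
gripper_force: 26.4
```

Emit:
{"name": "drive_tool", "arguments": {
  "grip": [1,1,1,1,1,1,1,1],
  "travel": [
    [0.5,-0.9,5.5],
    [0.6,-1.0,5.5],
    [0.7,-1.3,5.5],
    [0.8,-1.5,5.4],
    [0.9,-1.7,5.4],
    [1.0,-1.8,5.4],
    [0,0,0],
    [0,0,0]
  ],
  "twist": [0,0,0,0,0,0,0,0]
}}

```text
time: 15.08
tool_pos: [0.4906, -0.0353, 0.1703]
tool_rot: [1.593, 2.707, 0.0]
ft_force: [1.0, 0.1, -1.1]
grip_width: 0.0176
gripper_force: 26.4
```

```bash
python3 - <<'E'
from look import *
im,_=look("6")
x,y,w,h=270,175,100,75
cv2.imwrite("pics/s6.png",cv2.resize(im[y:y+h,x:x+w],(800,600),interpolation=cv2.INTER_CUBIC))
E
```

```text
15.075 [ 0.4906 -0.0353  0.1703] rod yaw -60.943854550904206 [ 0.9593  0.1082 -1.0781]
side gauge_rod [304.1 218.7] 0.72
side rod_tip [332.5 243.1] 0.73
side guide_tube [252.3 201. ] 0.71
scene gauge_rod [312.7 220.2] 0.68
scene rod_tip [224.1 310.5] 0.61
```

View pics/s6.png

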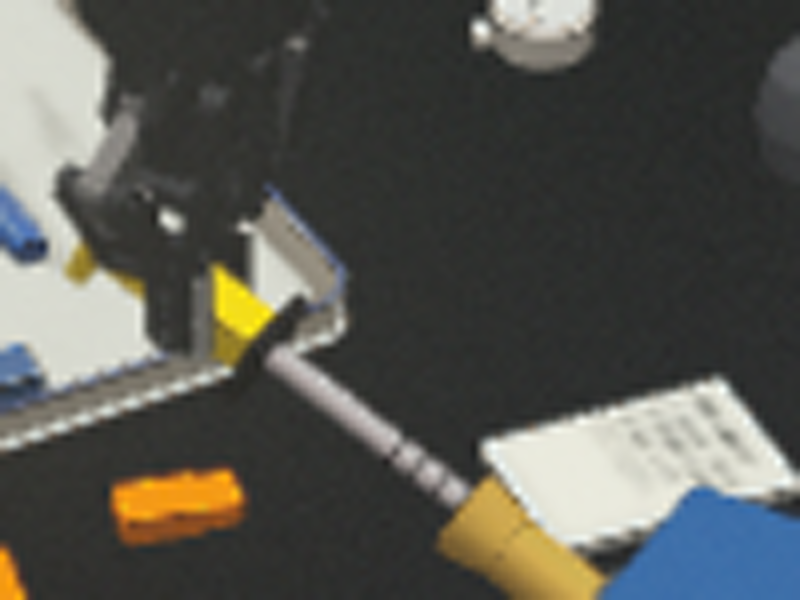

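Emit:
{"name": "drive_tool", "arguments": {
  "grip": [1,1,1,1,1,1,1],
  "travel": [
    [2.5,-4.5,-3.4],
    [3.5,-6.3,-4.4],
    [3.5,-6.3,-3.6],
    [3.5,-6.3,-3.4],
    [3.5,-6.3,-3.4],
    [0,0,0],
    [0,0,0]
  ],
  "twist": [0,0,0,0,0,0,0]
}}

```text
time: 16.35
tool_pos: [0.5067, -0.0649, 0.1519]
tool_rot: [-1.593, -2.707, 0.0]
ft_force: [0.3, -0.3, -1.6]
grip_width: 0.0176
gripper_force: 26.4
```

Emit:
{"name": "drive_tool", "arguments": {
  "grip": [1,1,1,1,1,1],
  "travel": [
    [3.5,-6.3,-3.5],
    [3.5,-6.3,-3.5],
    [3.5,-6.3,-3.5],
    [1.7,-3.2,-1.7],
    [0,0,0],
    [0,0,0]
  ],
  "twist": [0,0,0,0,0,0]
}}

```text
time: 17.1
tool_pos: [0.5189, -0.0869, 0.1397]
tool_rot: [-1.593, -2.707, -0.0]
ft_force: [0.5, -0.8, -1.0]
grip_width: 0.0173
gripper_force: 26.4
```

Emit:
{"name": "drive_tool", "arguments": {
  "grip": [1,1,1,1],
  "travel": [
    [1.2,-2.1,-1.1],
    [1.2,-2.1,-1.1],
    [0,0,0],
    [0,0,0]
  ],
  "twist": [0,0,0,0]
}}

```text
time: 17.6
tool_pos: [0.5214, -0.0912, 0.1375]
tool_rot: [-1.593, -2.707, 0.0]
ft_force: [0.5, -0.7, -1.0]
grip_width: 0.0178
gripper_force: 26.4
```

Emit:
{"name": "drive_tool", "arguments": {
  "grip": [1,1,1,1],
  "travel": [
    [0.7,-1.2,-0.6],
    [0.7,-1.2,-0.6],
    [0,0,0],
    [0,0,0]
  ],
  "twist": [0,0,0,0]
}}

```text
time: 18.1
tool_pos: [0.5228, -0.0936, 0.1363]
tool_rot: [-1.593, -2.707, -0.0]
ft_force: [-0.1, 1.0, 0.1]
grip_width: 0.0173
gripper_force: 26.4
```

Emit:
{"name": "drive_tool", "arguments": {
  "grip": [1,1,1,1],
  "travel": [
    [0.5,-0.9,-0.5],
    [0.5,-0.9,-0.5],
    [0,0,0],
    [0,0,0]
  ],
  "twist": [0,0,0,0]
}}

```text
time: 18.6
tool_pos: [0.5238, -0.0954, 0.1353]
tool_rot: [-1.593, -2.708, 0.0]
ft_force: [-0.5, -0.7, -1.5]
grip_width: 0.0173
gripper_force: 26.4
```

Emit:
{"name": "drive_tool", "arguments": {
  "grip": [1,1,1,1],
  "travel": [
    [0.5,-0.9,-0.5],
    [0.5,-0.9,-0.5],
    [0,0,0],
    [0,0,0]
  ],
  "twist": [0,0,0,0]
}}

```text
time: 19.1
tool_pos: [0.5245, -0.0965, 0.1347]
tool_rot: [-1.593, -2.706, -0.001]
ft_force: [-2.4, 5.3, 6.0]
grip_width: 0.0174
gripper_force: 27.4
```

Emit:
{"name": "drive_tool", "arguments": {
  "grip": [1,1,1,1],
  "travel": [
    [0.5,-0.9,-0.5],
    [0.5,-0.9,-0.5],
    [0,0,0],
    [0,0,0]
  ],
  "twist": [0,0,0,0]
}}

```text
time: 19.6
tool_pos: [0.5245, -0.0967, 0.1346]
tool_rot: [-1.592, -2.703, -0.003]
ft_force: [-8.7, 13.7, 19.5]
grip_width: 0.0175
gripper_force: 29.3
```

Emit:
{"name": "drive_tool", "arguments": {
  "grip": [1,1,1],
  "travel": [
    [-0.8,1.4,1.2],
    [0,0,0],
    [0,0,0]
  ],
  "twist": [0,0,0]
}}

```text
time: 19.98
tool_pos: [0.5245, -0.0967, 0.1349]
tool_rot: [-1.593, -2.706, -0.001]
ft_force: [-4.2, 7.6, 7.2]
grip_width: 0.0176
gripper_force: 27.5
```

```bash
python3 - <<'E'
from look import *
im,sc=look("7")
# black collar gap: brightness/colour along tube-axis line in the side view
a=np.radians(-61);i=np.array([np.cos(a)*.9063,np.sin(a)*.9063,-.4226])
for up in (0.004,-0.004,):
  for s in range(-40,34,4):
    p=np.array([.538,-.12,.135+up])+i*s/1000
    u=proj("side",p)+[1.3,0];print(s,im[int(round(u[1])),int(round(u[0]))],end=" ")
  print()
E
```

```text
19.975 [ 0.5245 -0.0967  0.1349] rod yaw -60.97228290411866 [-4.2002  7.6314  7.2211]
side gauge_rod [329.6 235.4] 0.51
side rod_tip [259.5 199.5] 0.67
side guide_tube [326.1 238.7] 0.44
scene gauge_rod [328.9 218.9] 0.54
-40 [52 54 54] -36 [46 49 46] -32 [101 106 108] -28 [ 70 120 130] -24 [ 26 218 240] -20 [ 27 221 243] -16 [ 25 221 243] -12 [ 21 220 243] -8 [53 74 79] -4 [51 57 61] 0 [ 72 152 190] 4 [ 73 155 192] 8 [ 76 162 200] 12 [ 78 164 201] 16 [ 71 153 186] 20 [ 80 166 203] 24 [ 78 164 201] 28 [ 82 175 210] 32 [ 84 176 210] 
-40 [47 49 50] -36 [47 50 50] -32 [ 99 106 106] -28 [ 96 102 104] -24 [ 40 198 224] -20 [ 39 169 195] -16 [ 37 145 168] -12 [ 32 119 142] -8 [46 48 49] -4 [ 69 142 175] 0 [ 68 143 179] 4 [ 70 145 179] 8 [ 66 140 175] 12 [ 71 149 185] 16 [ 68 143 178] 20 [ 67 141 177] 24 [ 66 141 176] 28 [ 71 148 184] 32 [ 71 147 183]
```

Emit:
{"name": "drive_tool", "arguments": {
  "grip": [1,1,1,1,1,1,1,1,1],
  "travel": [
    [-4.2,7.6,4.1],
    [-4.2,7.6,4.1],
    [-4.2,7.6,4.1],
    [-4.2,7.6,4.1],
    [-4.2,7.6,4.1],
    [-4.2,7.6,4.1],
    [-4.2,7.6,4.1],
    [-4.2,7.6,4.1],
    [0,0,0]
  ],
  "twist": [0,0,0,0,0,0,0,0,0]
}}

```text
time: 21.5
tool_pos: [0.4914, -0.0363, 0.1678]
tool_rot: [1.592, 2.708, 0.0]
ft_force: [0.5, 0.5, -1.3]
grip_width: 0.0173
gripper_force: 26.4
```

Emit:
{"name": "drive_tool", "arguments": {
  "grip": [1,1,1,1,1,1,1,1,1,1,1],
  "travel": [
    [-1.1,1.9,-6.2],
    [-1.1,1.9,-6.2],
    [-1.1,1.9,-6.2],
    [-0.8,1.3,-6.2],
    [-0.8,1.3,-6.2],
    [-0.7,1.2,-6.2],
    [-0.5,0.8,-6.2],
    [-0.4,0.6,-6.2],
    [-0.3,0.4,-6.2],
    [0,0,0],
    [0,0,0]
  ],
  "twist": [0,0,0,0,0,0,0,0,0,0,0]
}}

```text
time: 22.88
tool_pos: [0.4844, -0.0255, 0.1114]
tool_rot: [-1.593, -2.707, 0.0]
ft_force: [0.7, 0.0, -0.5]
grip_width: 0.0176
gripper_force: 26.3
```

```bash
cat > ang.py <<'E'
from look import *
# rod tilt from the stem pixels: fit line to grey stem in side view between collar and tip
def ang(tag,L0=.038,L1=.100):
    im,_=look(tag)
    s=robot.observe();p=np.array(s["tool_pos"]);a=2*np.arctan2(s["tool_rot"][1],s["tool_rot"][0])+np.pi
    h=np.array([np.cos(a),np.sin(a),0]);G=p+[0,0,.0138]
    g=cv2.cvtColor(im,cv2.COLOR_BGR2GRAY).astype(np.float32);sat=cv2.cvtColor(im,cv2.COLOR_BGR2HSV)[...,1]
    best=[]
    for t in np.arange(-20,35,.5):
      for off in np.arange(-.006,.0061,.001):
        d=h*np.cos(np.radians(t))-np.array([0,0,np.sin(np.radians(t))])
        n=h*np.sin(np.radians(t))+np.array([0,0,np.cos(np.radians(t))])
        v=[]
        for s_ in np.linspace(L0,L1,40):
            u=proj("side",G+d*s_+n*off)+[1.2,-.5]
            v.append(cv2.getRectSubPix(g,(1,1),(float(u[0]),float(u[1])))[0,0])
        best.append((np.mean(np.minimum(v,190)),t,off))
    best.sort(reverse=True);print("tilt down deg",[tuple(np.round(b,3)) for b in best[:6]])
E
python3 -c "
from ang import *
ang('8')"
```

```text
22.875 [ 0.4844 -0.0255  0.1114] rod yaw -60.959808716312125 [ 0.7312  0.0106 -0.5216]
side gauge_rod [303.2 231.2] 0.82
side guide_tube [326.  239.3] 0.56
scene gauge_rod [313.1 237.7] 0.51
scene rod_tip [221.4 311.6] 0.44Traceback (most recent call last):
  File "<string>", line 3, in <module>
    ang('8')
    ~~~^^^^^
  File "ang.py", line 15, in ang
    u=proj("side",G+d*s_+n*off)+[1.2,-.5]
      ~~~~^^^^^^^^^^^^^^^^^^^^^
  File "h.py", line 16, in proj
    c=cal or robot.get_calibration(name);E=np.array(c["extrinsics"])
             ~~~~~~~~~~~~~~~~~~~~~^^^^^^
ValueError: time passes only in moves, steps and waits
```

```bash
sed -i 's/def ang(tag,/def ang(tag,new=True,/; s/    im,_=look(tag)/    if new: look(tag)\n    im=cv2.imread(f"pics\/side{tag}.png");C=robot.get_calibration("side")/; s/n\*off)+/n*off,C)+/' ang.py
python3 -c "
from ang import *
for t in '468': pass
ang('8',False)"
```

```text
tilt down deg [(np.float64(179.57), np.float64(-2.0), np.float64(0.001)), (np.float64(179.477), np.float64(-1.5), np.float64(0.002)), (np.float64(179.394), np.float64(-3.0), np.float64(0.0)), (np.float64(179.182), np.float64(-2.5), np.float64(0.001)), (np.float64(178.891), np.float64(-1.0), np.float64(0.002)), (np.float64(178.857), np.float64(-0.5), np.float64(0.003))]
```

Emit:
{"name": "drive_tool", "arguments": {
  "grip": [1,1,1,1,1,1,1],
  "travel": [
    [-2.4,4.4,2],
    [-4.8,8.7,1],
    [-4.8,8.7,0],
    [-6,11,0],
    [-6,11,0],
    [0,0,0],
    [0,0,0]
  ],
  "twist": [0,0,0,0,0,0,0]
}}

```text
time: 24.15
tool_pos: [0.4608, 0.0184, 0.1146]
tool_rot: [1.592, 2.708, 0.0]
ft_force: [0.3, -0.2, -0.8]
grip_width: 0.0176
gripper_force: 26.3
```

```bash
python3 - <<'E'
from ang import *
ang('9')
for n in ["side","scene"]:
    c=robot.get_calibration(n)
    for q in ("3","9"):
        im=cv2.imread(f"pics/{n}{q}.png");hsv=cv2.cvtColor(im,cv2.COLOR_BGR2HSV)
        m=((hsv[...,1]<45)&(hsv[...,2]>110)).astype(np.uint8)
        k,lab,st,ce=cv2.connectedComponentsWithStats(m)
        u=proj(n,[.69,-.002,.009],c)
        j=min(range(1,k),key=lambda t:np.hypot(*(ce[t]-u))+(1e3 if st[t,4]<150 else 0))
        cnt=cv2.findContours((lab==j).astype(np.uint8),0,2)[0][0]
        r=cv2.approxPolyDP(cv2.convexHull(cnt),3,True)[:,0]
        print(n,q,st[j],ce[j],onz(n,ce[j],.009,c)); print([tuple(np.round(onz(n,p,.009,c)[:2],3)) for p in r])
E
```

```text
24.15 [0.4608 0.0184 0.1146] rod yaw -60.92073668238669 [ 0.3079 -0.2212 -0.8006]
side gauge_rod [286.7 221.3] 0.74
side rod_tip [263.3 203.2] 0.74
side guide_tube [325.1 242.6] 0.72
scene gauge_rod [299.1 248.8] 0.56
tilt down deg [(np.float64(179.404), np.float64(-1.5), np.float64(0.002)), (np.float64(179.284), np.float64(-1.0), np.float64(0.003)), (np.float64(179.144), np.float64(-2.5), np.float64(0.001)), (np.float64(179.136), np.float64(0.0), np.float64(0.004)), (np.float64(178.941), np.float64(-0.5), np.float64(0.003)), (np.float64(178.743), np.float64(-2.0), np.float64(0.002))]
side 3 [330 222  40  22 497] [349.3702 232.4748] [ 0.6929 -0.0048  0.009 ]
[(np.float64(0.733), np.float64(-0.047)), (np.float64(0.646), np.float64(-0.032)), (np.float64(0.65), np.float64(0.034)), (np.float64(0.748), np.float64(0.02))]
side 9 [330 222  40  22 497] [349.3803 232.4728] [ 0.693  -0.0048  0.009 ]
[(np.float64(0.733), np.float64(-0.047)), (np.float64(0.646), np.float64(-0.032)), (np.float64(0.65), np.float64(0.034)), (np.float64(0.748), np.float64(0.02))]
scene 3 [241 241  35  24 567] [257.8448 252.4109] [ 0.6855 -0.0026  0.009 ]
[(np.float64(0.731), np.float64(-0.043)), (np.float64(0.634), np.float64(-0.028)), (np.float64(0.643), np.float64(0.037)), (np.float64(0.743), np.float64(0.021))]
scene 9 [241 241  32  24 551] [257.343  252.2795] [ 0.6868 -0.0017  0.009 ]
[(np.float64(0.731), np.float64(-0.043)), (np.float64(0.665), np.float64(-0.033)), (np.float64(0.635), np.float64(-0.017)), (np.float64(0.643), np.float64(0.037)), (np.float64(0.743), np.float64(0.021))]
```

Emit:
{"name": "drive_tool", "arguments": {
  "grip": [1,1,1,1,1,1,1,1,1,1,1],
  "travel": [
    [-5,8,15],
    [10,5,15],
    [25,12,0],
    [35,17,0],
    [40,17,0],
    [34,15,0],
    [20,9,-15],
    [7,4,-15],
    [3,2,-12],
    [0,0,-8],
    [0,0,0]
  ],
  "twist": [0,0,0,0,0,0,0,0,0,0,0]
}}

```text
time: 25.92
tool_pos: [0.6284, 0.107, 0.0938]
tool_rot: [-1.593, -2.706, 0.002]
ft_force: [-0.3, -0.2, -1.8]
grip_width: 0.0172
gripper_force: 26.3
```

```bash
python3 - <<'E'
from ang import *
ang('10',L1=.118)
s=robot.observe();p=np.array(s["tool_pos"]);h=np.array([.486,-.874,0])
for n in ("side","scene","wrist"):
    if n=="wrist": robot.read_camera(n)
    c=robot.get_calibration(n);print(n,"pred tip",proj(n,p+.126*h+[0,0,.0145],c))
    for r in robot.pinpoint(n,"rod_tip")[:3]:print(r["at"],round(r["conf"],2),onz(n,r["at"],.109,c))
E
```

```text
25.925 [0.6284 0.107  0.0938] rod yaw -60.96428171123759 [-0.3057 -0.1515 -1.7512]
side gauge_rod [324.1 192. ] 0.59
side rod_tip [351.  203.8] 0.5
side guide_tube [326.2 238.8] 0.56
scene rod_tip [255.5 216.2] 0.84
tilt down deg [(np.float64(174.048), np.float64(-2.0), np.float64(-0.001)), (np.float64(173.943), np.float64(-1.5), np.float64(0.0)), (np.float64(173.354), np.float64(-2.5), np.float64(-0.002)), (np.float64(173.21), np.float64(-1.0), np.float64(0.0)), (np.float64(172.95), np.float64(-3.0), np.float64(-0.002)), (np.float64(172.932), np.float64(-0.5), np.float64(0.001))]
side pred tip [350.2291 204.9082]
[351.0, 203.8] 0.5 [0.6961 0.0008 0.109 ]
scene pred tip [254.6778 217.1595]
[255.5, 216.2] 0.84 [ 0.6957 -0.0071  0.109 ]
[158.2, 313.9] 0.48 [0.4212 0.2981 0.109 ]
wrist pred tip [321.4887 567.6497]
```

Emit:
{"name": "drive_tool", "arguments": {
  "grip": [1,1,1,1,1,1],
  "travel": [
    [0,0,-1],
    [0,0,0],
    [0,0,0],
    [0,0,0],
    [0,0,0],
    [0,0,0]
  ],
  "twist": [0,0,0,0,0,0]
}}

```text
time: 27.28
tool_pos: [0.6296, 0.1073, 0.0935]
tool_rot: [-1.593, -2.708, 0.0]
ft_force: [-0.3, -0.3, -0.6]
grip_width: 0.0172
gripper_force: 26.3
```

```bash
python3 -c "
from rig import robot
print(robot.observe()['grip_width'],robot.close_job())"
```

```text
the job is handed in; nothing more can be done
0.01720667882554802 None
```

The job is handed in at 27.3 s: the rod was seated in the guide tube to its collar (pressing about 25 N at the stop), drawn right out, and is held within about 2° of level, its tip about 10 cm above the card and within a few millimetres of its middle; the hand-in gave no verdict.

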